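# Take the depth of a hollowed puppet head and lock the gauge

### The job

Measure how deep the puppet head clamped in the vise has been hollowed: set the depth gauge flat across its rim with the rod over the middle of the hollow, lower the rod gently until its tip rests on the bottom, then press the cam lever fully down to lock the rod there. Leave the locked gauge standing flat on the rim with the tip still on the bottom, do not dent the soft wood with the tip (keep it well under 20 N), and leave the other things on the bench where they are.

Things in the scene. Friction and masses are not known exactly. Their poses are not given: they have to be found in the camera images.
- gauge: Depth gauge, loose, about 0.5 kg: aluminium bar 200 (its x) x 28 (y) x 20 mm high. Origin: centre of the bar's underside, z up. The rod passes upright through the bar at the origin; cheeks (x -10 to 26 mm, 24 wide) rise to 39 mm around it; the cam lever is on +x. The bar is bare from x -100 to -14 mm: grip it there across its width, about 70 mm from the rod so the tall rod clears the hand.
- probe: The gauge's upright steel rod, 8 mm thick, 122 mm long with its knob. Origin: its lower tip, z up. It starts drawn up, the tip 3 to 12 mm above the bar's underside, so that the bar stands flat. Its slide is stiff: it stays where it is left, takes about 2 N to push down, and can go 66 mm below the bar's underside.
- probe_knob (a point): Centre of the brass knob on top of the rod: upright cylinder 24 mm across and 18 mm high, 113 mm above the rod's tip; its flat top is 9 mm above this point. Pinch it from above, or press on its top, to lower the rod.
- lock (a joint): Angle of the cam lever about its level pivot, rad: 0 = open (lever stands 40 degrees up from the bar, leaning away from the rod), 0.7 = fully locked (level along the bar). It starts between 0 and 0.15, stays where it is left, and takes about 4 to 9 N pressed straight down on it, most near the end where the cam clamps the rod.
- lever_end (a point): Point on top of the lever's thumb paddle (20 x 18 x 8 mm), 42 mm from the pivot. The pivot is 18 mm from the rod's axis towards the gauge's +x and 31 mm above the bar's underside; the lever is 48 mm long. Locked, this point is 60 mm from the rod's axis and 36 mm above the underside; keep the push moving with the lever's arc, or the loose gauge is shoved along the rim.
- head: Lime-wood puppet head clamped fast in the vise, lying on its face (crown to the vise's -x, neck to +x), a round hollow carved into its flat sawn back. Origin: centre of the hollow's mouth, level with the rim, 165 mm above the bench; z up. The flat rim is a ring 94 mm inside and 134 mm outside diameter. The hollow's flat floor, 80 mm wide, lies 35 to 60 mm below the rim; how deep is not known beforehand.
- vise: Wooden bench vise, fixed to the bench, holding the head. Origin: centre of its underside, below the hollow's centre. Jaws stand along its x at either side of the head, out to 132 mm from the centre, 130 mm wide, 130 mm high; the screw's head and its upright cross bar reach 184 mm out along +x, below 95 mm.
- gouge: Carving gouge with a wooden handle, 245 mm long, lying loose on the bench near the robot's foot; origin under the joint of handle and blade. Leave it.
- mallet: Round carver's mallet of dark wood, 88 mm across and 228 mm tall, standing loose on its head at the far side of the bench; origin at the centre of its underside. Leave it.
- offcut: Loose block of lime wood, 110 x 55 x 40 mm, on the bench; origin at the centre of its underside. Leave it.
There are look-alikes about, which are no part of the job. Several things have the shape of the gauge; the one meant has the colours described above.

How it is judged:
By the outcome, as a careful person would: the job done as asked, in the order asked, and still so for the second after the job is handed in, with the robot touching nothing.
It also fails if it takes over 72 s, if anything falls off the work surface, if the arm or the gripper's body presses on something with over 40 N, if the wrist force passes 120 N, or if a joint passes its speed limit or range.

### The arm

A 6-joint arm with a two-finger parallel gripper is mounted at the origin on the work surface. World frame = base frame: x ahead of the robot, y to its left, z up, the work surface at z = 0. Lengths are in mm, angles in degrees, forces in N, time in s.
With the tool pointing down it reaches from about 300 to 850 mm from the base axis. Payload 4.2 kg.
Tool frame: the origin (TCP) lies midway between the tips of the shut fingers; the grasp point (between the pads) lies 19 mm behind it (env.grip_depth is the distance from the TCP to the grasp point, in mm); z points along the fingers, y is the line along which they close (so a half turn about z gives the same grasp; the last joint's range is limited). The gripper opens to 91 mm and grips with 3 to 60 N. Pads are 32 mm wide; open, the fingers measure 118 mm over their backs; the gripper's body (76 mm by 178 mm) begins 60 mm behind the grasp point.
Start: joints at [-77.75, 18.312, 89.639, -0, 72.044, -1.146], TCP at [133.216, -559.372, 213.976] pointing down, gripper open.
Joint ranges: [-177.97, 177.97], [-48.28, 115.42], [12.27, 149.76], [-77.06, 257.06], [2.81, 150.46], [-146.56, 146.56]. Speed limits (degrees/s): [147.25, 147.25, 180, 180, 180, 180].

### API

Orientations are given as [roll, pitch, yaw] about the fixed x, y, z axes, in that order (R = Rz(yaw) Ry(pitch) Rx(roll)).
In Python, from workcell import env, eyes gives the robot as it stands.
- The arm moves only by the tool send_rows, never from a script. Its argument "motion" is a list of rows, each a list of 7 numbers: the shift along the world's x, y, z normalised to -1 to 1, where 1 is 0.5 m, then the turn, a rotation vector about the world's x, y, z normalised to -1 to 1, where 1 is 60 degrees, then the opening, from -1 (shut) to 1 (fully open). A call has 1 to 20 rows; each row is the pose to reach, as a shift and turn from the pose commanded when the call began; what a row does not reach only later rows make up. A row lasts 1/8 s, in which the tool goes at most 62.5 mm and 10.7 degrees, less where a joint would pass 70% of its speed; a pose out of reach is approached as far as the arm can. A call with a number of a shift or a turn outside -1 to 1 is refused whole. A call with a gripper value outside its range is refused whole. The fingers move at their own pace and stop on an object; "squeeze" is the grip in N (left out, the last holds). Time passes only in rows, so rows that repeat a pose let the fingers close. It gives the time, the measured TCP pose, the force, the opening and the grip force at its end, in the units of the state.
- env.state(): the state, without advancing time (a new reading comes with each control period).
- eyes.grab_frame(name): name is "scene" or "top" or "wrist"; returns a dict with "pixels" (480x640x3 uint8, red, green, blue), "depth" (480x640 float32, mm along the optical axis (not along the pixel's ray), 0 where there is no reading), "fx", "fy", "cx", "cy" (pixels), "R" (3x3) and "t" (3): a world point X has camera coordinates R X + t; the wrist camera has in their place "T_tool_cam" (4x4, takes a point from camera to tool coordinates, whose origin is the TCP and whose axes are the flange's). Camera axes: x right, y down, z forward; pixel columns grow to the right and rows downward; lengths in mm; the calibration is good to about 2 mm. A picture is of the moment at which its call begins: read the wrist's pose just before it.
- env.job_done(): hands the job in; it is judged then, once.
The state is a dict: "time_s": time; "qpos": joint angles; "qvel": joint speeds; "effort": joint torques, N m; "ee_pos": TCP position; "ee_rot": TCP orientation; "force": force on the tool from outside, world axes, zero at the start; "torque": the same for the moment, N m; "gripper_width": finger opening in mm; "gripper_force": force on a finger pad.
Only numpy, scipy, OpenCV 4.12 (cv2) and the standard library are available. Lean on these libraries where they do the work, as an engineer would, in place of code of your own. Each camera call takes 0.05 s, during which the arm holds its last target. There are 200 camera calls.

## Working session

There is one attempt and no reset: what is moved stays moved. The work goes in short steps, Python scripts to look and compute and a tool call to move; the robot and the scene stay as the last step left them, time stands still between calls to the robot, and variables do not carry over. Pictures are saved under pics/ and viewed, at most 10 in all, crops included, and the job is handed in when it is done.

Besides the shell and the picture viewer there is one more tool, called after ">>>" by a JSON object that holds its "name" and its "arguments", one argument or row to a line. send_rows: Moves the arm, as the interface text tells. Its arguments: {"type":"object","properties":{"motion":{"type":"array"},"squeeze":{"type":"number"}},"required":["motion"]}

```bash
mkdir -p pics; ls; cat > h.py <<'E'
import numpy as np, cv2
from workcell import env, eyes
from scipy.spatial.transform import Rotation as Ro
def grab(n):
    s=env.state(); f=eyes.grab_frame(n)
    if n=="wrist":
        T=np.eye(4); T[:3,:3]=Ro.from_euler('xyz',s['ee_rot'],degrees=True).as_matrix(); T[:3,3]=s['ee_pos']
        M=np.linalg.inv(T@np.array(f['T_tool_cam'])); f['R']=M[:3,:3]; f['t']=M[:3,3]
    f['R']=np.array(f['R']); f['t']=np.array(f['t']); return f
def pt(f,u,v,z=None):
    "world point of pixel, by depth or on plane z"
    d=np.array([(u-f['cx'])/f['fx'],(v-f['cy'])/f['fy'],1.]); c=-f['R'].T@f['t']; w=f['R'].T@d
    s=f['depth'][int(v),int(u)] if z is None else (z-c[2])/w[2]
    return c+w*s
def cloud(f):
    v,u=np.mgrid[:480,:640]; d=f['depth']
    P=np.stack([(u-f['cx'])/f['fx']*d,(v-f['cy'])/f['fy']*d,d],-1)
    return (P-f['t'])@f['R']
def save(f,n): cv2.imwrite('pics/'+n,cv2.cvtColor(f['pixels'],cv2.COLOR_RGB2BGR))
E
python3 - <<'E'
from h import *
for n in("top","scene"):
    f=grab(n); save(f,n+'0.png'); print(n,-f['R'].T@f['t'],f['fx'])
    np.savez(n+'0.npz',**{k:f[k] for k in('pixels','depth','fx','fy','cx','cy','R','t')})
print(env.state(),env.grip_depth)
E
```

```text
pics
top [ 421.93991473  -10.48043537 1657.58488463] 596.9803500932917
scene [1042.56413303 -592.35218322  696.42075543] 466.5716368608281
{'time_s': 0.1, 'qpos': array([-7.77494803e+01,  1.83471930e+01,  8.96979609e+01,  1.14981174e-03,
        7.20408880e+01, -1.14501952e+00]), 'qvel': array([ 0.05917593, -0.05640512, -0.12358038,  0.03399277, -0.03564788,
       -0.02279525]), 'effort': array([-5.68814926e-06, -4.13333559e+01, -2.32509166e+01,  7.29022385e-02,
        4.21200029e-02, -5.63246738e-05]), 'ee_pos': array([ 133.13753794, -558.93970087,  213.22205761]), 'ee_rot': array([-1.79913997e+02, -2.81241322e-03,  1.33951818e+01]), 'force': array([-0.48755289, -0.5589554 ,  0.25937678]), 'torque': array([-0.00477191,  0.01136801, -0.06573369]), 'gripper_force': 0.0, 'gripper_width': 91.03816795212336} 18.8
```

View pics/top0.png

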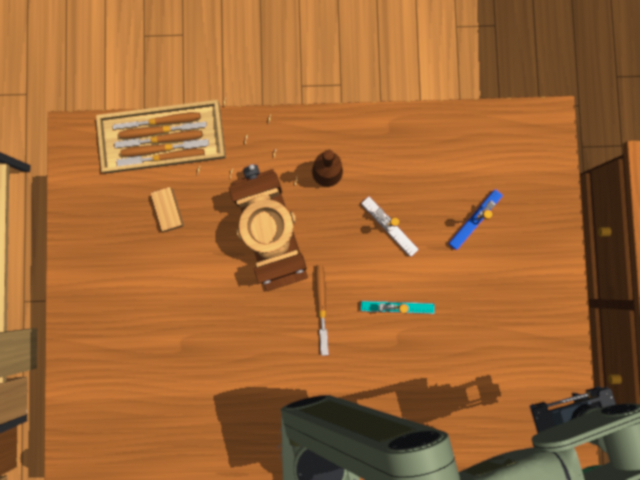

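View pics/scene0.png

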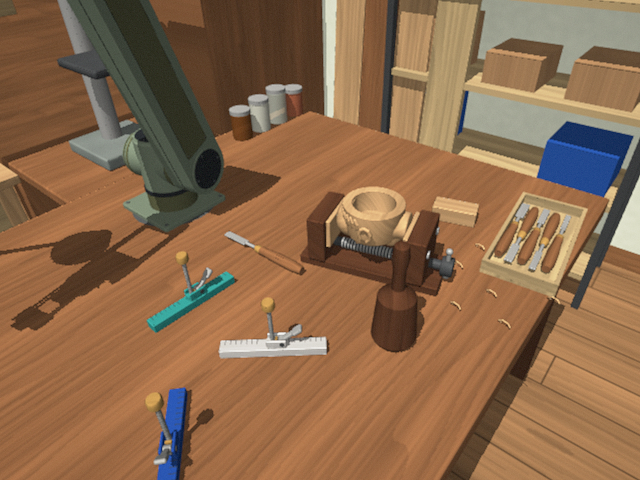

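White/silver gauge at top (390,226), teal one at (397,308) and blue one at (475,220). The bare-aluminium one at (390,226) fits the description. Next I'll enlarge a crop to confirm it and measure.

```bash
cat > m.py <<'E'
from h import *
f=dict(np.load('top0.npz')); C=cloud(f); p=f['pixels'].astype(int)
hsv=cv2.cvtColor(f['pixels'],cv2.COLOR_RGB2HSV)
m=np.zeros((480,640),np.uint8); m[185:265,350:425]=1
m&=((hsv[...,1]<60)&(hsv[...,2]>110)).astype(np.uint8)
v,u=np.nonzero(m); r=cv2.minAreaRect(np.stack([u,v],1).astype(np.float32)); print(r)
b=cv2.boxPoints(r); B=np.array([pt(f,x,y,20) for x,y in b]); print(B.round(1), B.mean(0).round(1), [np.linalg.norm(B[i]-B[i-1]).round(1) for i in range(4)])
# knob: brass
m=np.zeros((480,640),np.uint8); m[185:265,350:425]=1
k=(m>0)&(hsv[...,0]>15)&(hsv[...,0]<30)&(hsv[...,1]>150)&(hsv[...,2]>150)&(C[...,2]>80)
v,u=np.nonzero(k);print('knob',len(u),u.mean(),v.mean(),C[k].mean(0), C[k][:,2].max())
# rim
k=(abs(C[...,2]-165)<6); k[:160]=0;k[300:]=0;k[:,:200]=0;k[:,320:]=0
v,u=np.nonzero(k); (c,rad)=cv2.minEnclosingCircle(np.stack([u,v],1).astype(np.float32)); print('rim',len(u),c,rad,pt(f,*c,165),C[k].mean(0),np.median(C[k][:,2]), rad/f['fx']*1490)
# hollow floor
k=(C[...,2]<135)&(C[...,2]>95); 
mm=np.zeros_like(m); cv2.circle(mm,(int(c[0]),int(c[1])),15,1,-1)
print('floor',np.median(C[mm>0],0))
cv2.imwrite('pics/c1.png',cv2.resize(cv2.cvtColor(f['pixels'][140:320,220:460],cv2.COLOR_RGB2BGR),(800,600),interpolation=cv2.INTER_CUBIC))
E
python3 m.py
```

```text
((389.03326416015625, 226.03564453125), (72.32573699951172, 10.917092323303223), 46.97493362426758)
[[ 651.8 -129.5   20. ]
 [ 671.9 -152.3   20. ]
 [ 521.6 -282.6   20. ]
 [ 501.8 -259.9   20. ]] [ 586.8 -206.1   20. ] [np.float64(198.7), np.float64(30.4), np.float64(198.9), np.float64(30.2)]
knob 52 394.4807692307692 221.28846153846155 [ 584.39888632 -204.15526694  157.51186931] 1657.584884632291
rim 1030 (265.5243835449219, 225.81707763671875) 26.80409812927246 [581.10507143 121.20214609 165.        ] [581.35427724 122.37121569 164.18264081] 163.92073630205272 66.90020233727078
floor [588.36826416 126.90300163 116.46726326]
```

View pics/c1.png

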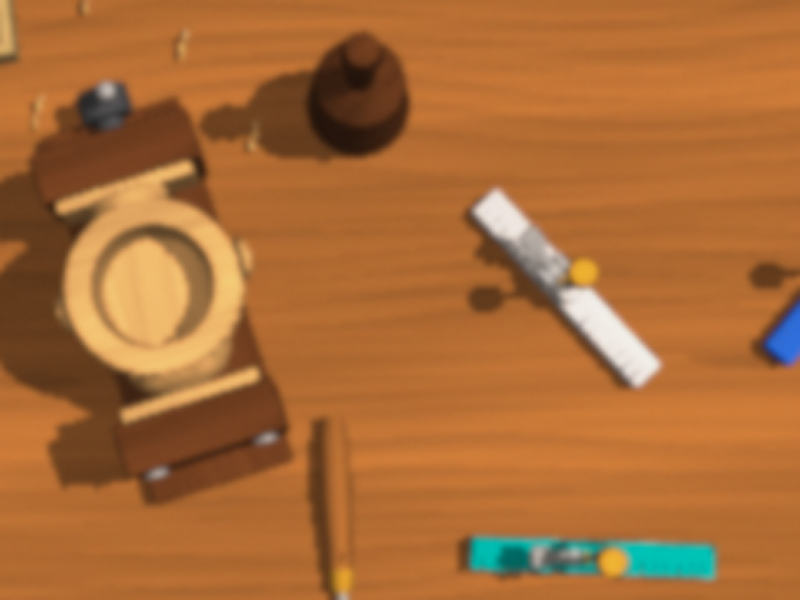

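The crop shows a bare-metal bar with its brass knob at crop (583,272) and its lever towards the upper left (+x, yaw about 41°). The size comes out at 199 x 30 mm, so this is the gauge. The bare half runs to the lower right. I'll move to hover over the grip spot.

>>> {"name": "send_rows", "arguments": {
  "motion": [
    [0.1,0.08,0.02,0,0,0.06,1],
    [0.2,0.155,0.02,0,0,0.12,1],
    [0.3,0.23,0.02,0,0,0.18,1],
    [0.4,0.307,0.02,0,0,0.24,1],
    [0.5,0.384,0.02,0,0,0.3,1],
    [0.6,0.46,0.02,0,0,0.36,1],
    [0.7,0.537,0.02,0,0,0.42,1],
    [0.76,0.582,0.01,0,0,0.46,1],
    [0.8,0.612,0,0,0,0.46,1],
    [0.8,0.612,0,0,0,0.46,1],
    [0.8,0.612,0,0,0,0.46,1],
    [0.8,0.612,0,0,0,0.46,1]
  ]
}}

```text
time_s: 1.6
ee_pos: [532.4, -254.2, 214.2]
ee_rot: [180.0, 0.0, 40.9]
force: [-0.3, -0.9, -0.3]
gripper_width: 91.3
gripper_force: 0.0
```

```bash
cat > w.py <<'E'
from h import *
f=grab('wrist'); save(f,'w1.png'); s=env.state(); print(s['time_s'],s['ee_pos'],s['ee_rot'],np.array(f['T_tool_cam']).round(2).tolist(),f['fx'])
C=cloud(f); hsv=cv2.cvtColor(f['pixels'],cv2.COLOR_RGB2HSV)
k=(hsv[...,1]<60)&(abs(C[...,2]-20)<5)&(f['depth']>0)
n,l,st,c=cv2.connectedComponentsWithStats(k.astype(np.uint8)); i=1+st[1:,4].argmax(); v,u=np.nonzero(l==i)
P=C[l==i]; r=cv2.minAreaRect(P[:,:2].astype(np.float32)); print('bar',len(u),r,np.median(P[:,2])); print(cv2.boxPoints(r).round(1).tolist(), st[i])
t=dict(np.load('top0.npz')); T=cloud(t); q=T[150:190,312:345].reshape(-1,3); q=q[(q[:,2]>40)&(q[:,2]<240)]; print('mallet',q.mean(0),q.min(0),q.max(0))
E
python3 w.py
```

```text
1.65 [ 532.48441303 -254.18827328  214.2813645 ] [1.79976587e+02 4.90080773e-03 4.09121296e+01] [[0.0, -0.97, -0.24, 66.34], [1.0, 0.0, 0.0, -1.6], [0.0, -0.24, 0.97, -171.19], [0.0, 0.0, 0.0, 1.0]] 364.3842409308239
bar 2355 ((547.9971923828125, -243.73464965820312), (91.63577270507812, 27.188796997070312), 40.627010345458984) 20.461561495684744
[[504.3999938964844, -263.29998779296875], [522.0999755859375, -283.8999938964844], [591.5999755859375, -224.1999969482422], [573.9000244140625, -203.60000610351562]] [ 312  153   28   92 2355]
mallet [732.4885354  -38.21201479 124.59477826] [703.96570885 -80.68305534  40.1984594 ] [779.54107894   1.64134925 232.46422157]
```

View pics/w1.png

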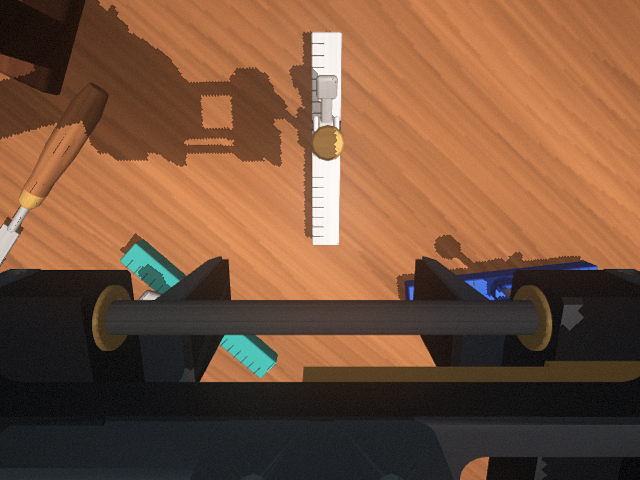

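The wrist view shows the gauge upright, with the knob at (327,143), the lever paddle at (327,85) and the bare end at (326,243). The bar top measures z=20.5 mm and the width 27 mm, which match. The grip spot is about (536,-254), so I'll descend and close there.

>>> {"name": "send_rows", "arguments": {
  "motion": [
    [0.005,0,-0.08,0,0,0,1],
    [0.005,0,-0.18,0,0,0,1],
    [0.005,0,-0.28,0,0,0,1],
    [0.005,0,-0.36,0,0,0,1],
    [0.005,0,-0.395,0,0,0,1],
    [0.005,0,-0.41,0,0,0,1],
    [0.005,0,-0.417,0,0,0,1],
    [0.005,0,-0.42,0,0,0,1],
    [0.005,0,-0.42,0,0,0,1]
  ]
}}

```text
time_s: 2.78
ee_pos: [536.1, -253.6, 4.7]
ee_rot: [179.9, -0.0, 41.0]
force: [-0.1, 0.2, -0.7]
gripper_width: 91.3
gripper_force: 0.0
```

>>> {"name": "send_rows", "arguments": {
  "motion": [
    [0,0,0,0,0,0,0],
    [0,0,0,0,0,0,-0.3],
    [0,0,0,0,0,0,-0.5],
    [0,0,0,0,0,0,-0.6],
    [0,0,0,0,0,0,-0.7],
    [0,0,0,0,0,0,-1],
    [0,0,0,0,0,0,-1],
    [0,0,0,0,0,0,-1]
  ],
  "squeeze": 50
}}

```text
time_s: 3.78
ee_pos: [536.0, -253.7, 4.0]
ee_rot: [180.0, -0.0, 41.0]
force: [0.8, -1.0, -1.5]
gripper_width: 27.9
gripper_force: 49.9
```

>>> {"name": "send_rows", "arguments": {
  "motion": [
    [0,0,0.005,0,0,0,-1],
    [0,0,0.015,0,0,0,-1],
    [0,0,0.03,0,0,0,-1],
    [0,0,0.06,0,0,0,-1],
    [0,0,0.06,0,0,0,-1]
  ]
}}

```text
time_s: 4.4
ee_pos: [537.0, -254.0, 35.9]
ee_rot: [179.8, -0.1, 41.0]
force: [0.8, -0.1, -5.2]
gripper_width: 27.6
gripper_force: 49.9
```

```bash
cat > w2.py <<'E'
from h import *
f=grab('scene'); save(f,'s2.png'); s=env.state(); print(s['time_s'],s['ee_pos'],s['force'],s['gripper_width'],s['gripper_force'])
cv2.imwrite('pics/s2c.png',cv2.resize(cv2.cvtColor(f['pixels'][220:400,160:400],cv2.COLOR_RGB2BGR),(800,600)))
E
python3 w2.py
```

```text
4.45 [ 536.31778689 -253.67305905   35.07896799] [-0.07536413  0.75803874 -5.32053721] 27.418838007540288 49.90976929664612
```

View pics/s2c.png

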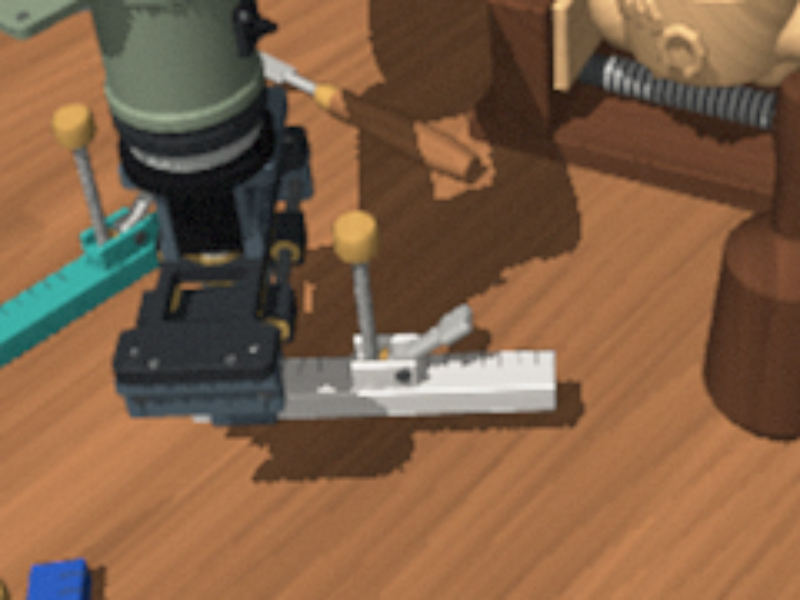

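The crop shows the bar held level, with the rod upright and nothing slipping. Next I'll lift and carry it at constant yaw to the head.

>>> {"name": "send_rows", "arguments": {
  "motion": [
    [-0.01,0,0.05,0,0,0,-1],
    [-0.03,0,0.13,0,0,0,-1],
    [-0.05,0,0.21,0,0,0,-1],
    [-0.06,0,0.29,0,0,0,-1],
    [-0.06,0.02,0.36,0,0,0,-1],
    [-0.06,0.07,0.39,0,0,0,-1],
    [-0.06,0.14,0.39,0,0,0,-1],
    [-0.06,0.21,0.39,0,0,0,-1],
    [-0.06,0.28,0.39,0,0,0,-1],
    [-0.06,0.35,0.39,0,0,0,-1],
    [-0.06,0.42,0.39,0,0,0,-1],
    [-0.05,0.49,0.39,0,0,0,-1],
    [-0.035,0.56,0.39,0,0,0,-1],
    [-0.02,0.61,0.38,0,0,0,-1],
    [-0.013,0.645,0.36,0,0,0,-1],
    [-0.013,0.657,0.34,0,0,0,-1],
    [-0.013,0.657,0.332,0,0,0,-1],
    [-0.013,0.657,0.332,0,0,0,-1],
    [-0.013,0.657,0.332,0,0,0,-1]
  ]
}}

```text
time_s: 6.82
ee_pos: [529.4, 74.5, 200.3]
ee_rot: [180.0, -0.0, 40.9]
force: [0.3, -0.4, -4.3]
gripper_width: 27.6
gripper_force: 50.0
```

```bash
cat > w3.py <<'E'
from h import *
s=env.state(); print(s['time_s'],s['ee_pos'],s['ee_rot'],s['force'],s['gripper_width'])
for n in('wrist','scene'):
    f=grab(n); C=cloud(f); z=C[...,2]; ok=f['depth']>0
    d=np.hypot(C[...,0]-581,C[...,1]-121)
    k=ok&(abs(z-165)<4)&(d<75); P=C[k]
    if len(P):
        # outer edge points: fit circle to hull vertices at r 60-75
        h=cv2.convexHull(P[:,:2].astype(np.float32))[:,0]; h=h[np.hypot(*(h-[581,121]).T)>60]
        A=np.c_[2*h,np.ones(len(h))]; x=np.linalg.lstsq(A,(h**2).sum(1),rcond=None)[0]
        print(n,len(P),'rim z',np.median(P[:,2]),'circ',x[:2],np.sqrt(x[2]+x[0]**2+x[1]**2))
    F=C[ok&(z<140)&(z>95)&(d<38)]; print(n,'floor',len(F),np.median(F,0) if len(F) else 0)
    hsv=cv2.cvtColor(f['pixels'],cv2.COLOR_RGB2HSV)
    k=ok&(hsv[...,0]>15)&(hsv[...,0]<30)&(hsv[...,1]>130)&(z>290)&(z<350)&(d<60); 
    if k.any(): print(n,'knob',k.sum(),C[k].mean(0),C[k].min(0),C[k].max(0))
    k=ok&(hsv[...,1]<60)&(abs(z-(s['ee_pos'][2]+16))<6)&(np.hypot(C[...,0]-581,C[...,1]-121)<110)
    if k.sum()>20:
        r=cv2.minAreaRect(C[k][:,:2].astype(np.float32)); print(n,'bar',r,np.median(C[k][:,2]),cv2.boxPoints(r).round(1).tolist())
    save(f,n+'3.png')
E
python3 w3.py
```

```text
6.825 [529.36369487  74.45406424 200.335369  ] [ 1.79965367e+02 -2.36720199e-02  4.09363669e+01] [ 0.25204177 -0.39538032 -4.30590139] 27.56357726687078
wrist 14388 rim z 165.36478029763663 circ [584.04375418 121.22089071] 66.40378494672521
wrist floor 0 0
wrist knob 5833 [549.32532213  88.96088655 305.8495863 ] [521.33123888  61.82681232 290.11015704] [573.66831626 127.41974051 321.47597839]
wrist bar ((562.8955688476562, 105.85963439941406), (153.896240234375, 46.56377410888672), 41.05961990356445) 216.4784498873691 [[489.6000061035156, 72.9000015258789], [520.2000122070312, 37.79999923706055], [636.2000122070312, 138.8000030517578], [605.5999755859375, 174.0]]
scene 758 rim z 164.00026586120433 circ [587.2257     117.24290619] 66.18229403427686
scene floor 111 [560.07926745 144.17393349 117.44388697]
scene knob 135 [585.05106882 114.83341316 318.28319743] [541.41630344  71.6487756  290.47646849] [596.42845002 130.1367437  326.3569088 ]
scene bar ((585.49365234375, 115.98466491699219), (198.13397216796875, 46.21211624145508), 39.84488296508789) 214.04192621638296 [[494.6000061035156, 70.30000305175781], [524.2000122070312, 34.79999923706055], [676.4000244140625, 161.6999969482422], [646.7999877929688, 197.1999969482422]]
```

View pics/wrist3.png

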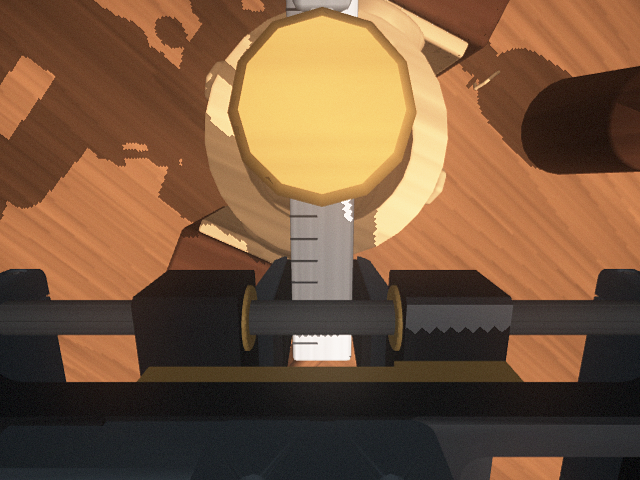

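The wrist view shows the knob at (322,107), with the rod about 71 mm from the TCP and so at about (582.7,120.7). The rim centre comes out at (584,121) from this view and (581,121) from the top view, so the rod is centred. I'll lower it onto the rim.

>>> {"name": "send_rows", "arguments": {
  "motion": [
    [0,0,-0.016,0,0,0,-1],
    [0,0,-0.032,0,0,0,-1],
    [0,0,-0.046,0,0,0,-1],
    [0,0,-0.052,0,0,0,-1],
    [0,0,-0.056,0,0,0,-1],
    [0,0,-0.058,0,0,0,-1],
    [0,0,-0.06,0,0,0,-1],
    [0,0,-0.06,0,0,0,-1]
  ]
}}

```text
time_s: 7.92
ee_pos: [529.3, 75.1, 170.6]
ee_rot: [180.0, -0.0, 41.0]
force: [-1.4, -1.0, -1.1]
gripper_width: 27.5
gripper_force: 50.0
```

>>> {"name": "send_rows", "arguments": {
  "motion": [
    [0,0,-0.001,0,0,0,-1],
    [0,0,-0.002,0,0,0,-1],
    [0,0,-0.002,0,0,0,-1]
  ]
}}

```text
time_s: 8.3
ee_pos: [529.3, 75.0, 169.7]
ee_rot: [180.0, -0.0, 41.0]
force: [-4.5, -2.1, 3.9]
gripper_width: 27.5
gripper_force: 50.0
```

>>> {"name": "send_rows", "arguments": {
  "motion": [
    [0,0,0,0,0,0,-0.35],
    [0,0,0,0,0,0,-0.2],
    [0,0,0,0,0,0,0.1],
    [0,0,0,0,0,0,0.3],
    [0,0,0,0,0,0,0.3],
    [0,0,0.02,0,0,0,0.3],
    [0,0,0.06,0,0,0,0.3],
    [0,0,0.13,0,0,0,0.3],
    [0,0,0.21,0,0,0,0],
    [0,0,0.29,0,0,0,-0.5],
    [0,0,0.32,0,0,0,-1],
    [0,0,0.32,0,0,0,-1],
    [0,0,0.32,0,0,0,-1]
  ],
  "squeeze": 20
}}

```text
time_s: 9.93
ee_pos: [528.5, 75.1, 327.2]
ee_rot: [-179.9, 0.2, 41.0]
force: [0.1, 0.5, 0.3]
gripper_width: 12.6
gripper_force: 0.0
```

```bash
cat > w4.py <<'E'
from h import *
s=env.state(); print(s['time_s'],s['ee_pos'],s['force'],s['gripper_width'])
for n in('wrist','top'):
    f=grab(n); C=cloud(f); z=C[...,2]; ok=f['depth']>0; save(f,n+'4.png')
    d=np.hypot(C[...,0]-582,C[...,1]-121)
    hsv=cv2.cvtColor(f['pixels'],cv2.COLOR_RGB2HSV)
    k=ok&(z>280)&(z<310)&(d<40)&(hsv[...,1]>100)
    if k.any():
        v,u=np.nonzero(k); c,r=cv2.minEnclosingCircle(np.stack([u,v],1).astype(np.float32)); zt=np.median(z[k]); print(n,'knob',k.sum(),c,r,zt,pt(f,*c,zt),C[k].mean(0))
    k=ok&(abs(z-165)<4)&(d<75)&(hsv[...,1]>70); P=C[k]
    if len(P):
        h=cv2.convexHull(P[:,:2].astype(np.float32))[:,0]; h=h[np.hypot(*(h-[582,121]).T)>60]
        x=np.linalg.lstsq(np.c_[2*h,np.ones(len(h))],(h**2).sum(1),rcond=None)[0]
        print(n,'rim',len(P),np.median(P[:,2]),x[:2],np.sqrt(x[2]+x[0]**2+x[1]**2))
    k=ok&(hsv[...,1]<60)&(abs(z-185)<6)&(d<110)
    if k.sum()>20:
        r=cv2.minAreaRect(C[k][:,:2].astype(np.float32)); print(n,'bar',r,np.median(z[k]),cv2.boxPoints(r).round(1).tolist())
    k=ok&(hsv[...,1]<60)&(z>205)&(z<240)&(d<80)&(d>25)
    if k.sum()>3: print(n,'lever',k.sum(),C[k].mean(0),C[k].min(0),C[k].max(0))
E
python3 w4.py
```

```text
9.925 [528.46897656  75.05053683 327.19211859] [0.0562177  0.45374622 0.29696183] 12.62603392644849
wrist knob 1463 (322.5494384765625, 144.28817749023438) 21.937456130981445 295.35880500776096 [580.35008995 121.77096527 295.35880501] [580.35538891 121.73306705 295.22967253]
wrist rim 7029 165.39168933881777 [583.98622799 121.14380046] 66.42994067182671
wrist bar ((580.0802612304688, 121.45628356933594), (199.33575439453125, 27.75366973876953), 41.16375732421875) 185.42115114851288 [[495.8999938964844, 66.30000305175781], [514.2000122070312, 45.400001525878906], [664.2000122070312, 176.60000610351562], [646.0, 197.5]]
wrist lever 1004 [612.17735313 149.60286858 221.43423732] [591.8834679  130.04568191 205.23008087] [626.7416442  163.51920495 230.22229191]
top rim 55 165.1014857750139 [605.36242825 124.3329918 ] 43.40954085983988
top bar ((578.8746948242188, 121.91035461425781), (199.37538146972656, 26.99065589904785), 41.42747497558594) 183.9212602796552 [[495.20001220703125, 66.0999984741211], [513.0999755859375, 45.79999923706055], [662.5, 177.8000030517578], [644.7000122070312, 198.0]]
```

View pics/wrist4.png

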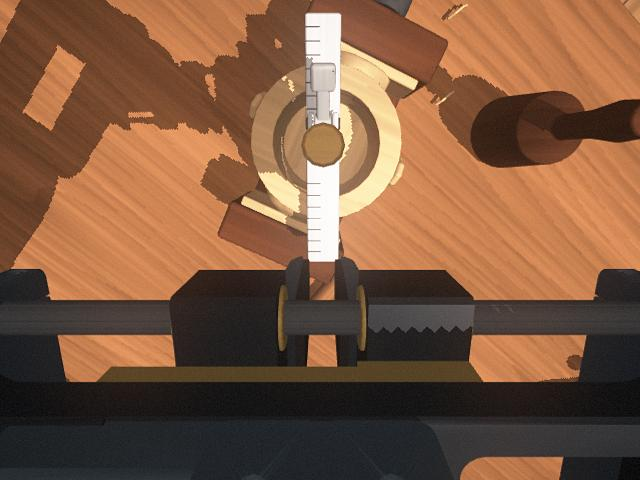

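The wrist view shows the gauge flat across the rim: knob (322,144), lever paddle (322,76), bar top z=185. It sits 2–4 mm from the hollow's centre, which is good. Next, shut fingers over the knob top (z about 296).

>>> {"name": "send_rows", "arguments": {
  "motion": [
    [0.03,0.028,0,0,0,0,-1],
    [0.07,0.064,0,0,0,0,-1],
    [0.102,0.093,0,0,0,0,-1],
    [0.102,0.093,0,0,0,0,-1],
    [0.102,0.093,-0.02,0,0,0,-1],
    [0.102,0.093,-0.04,0,0,0,-1],
    [0.102,0.093,-0.054,0,0,0,-1],
    [0.102,0.093,-0.058,0,0,0,-1],
    [0.102,0.093,-0.058,0,0,0,-1]
  ]
}}

```text
time_s: 11.15
ee_pos: [580.2, 121.5, 300.1]
ee_rot: [180.0, -0.0, 41.0]
force: [-0.3, 0.3, -0.6]
gripper_width: 0.7
gripper_force: 0.0
```

>>> {"name": "send_rows", "arguments": {
  "motion": [
    [0,0,-0.004,0,0,0,-1],
    [0,0,-0.008,0,0,0,-1],
    [0,0,-0.012,0,0,0,-1],
    [0,0,-0.016,0,0,0,-1],
    [0,0,-0.02,0,0,0,-1],
    [0,0,-0.024,0,0,0,-1],
    [0,0,-0.028,0,0,0,-1],
    [0,0,-0.032,0,0,0,-1],
    [0,0,-0.036,0,0,0,-1],
    [0,0,-0.04,0,0,0,-1]
  ]
}}

```text
time_s: 12.4
ee_pos: [580.3, 121.6, 279.9]
ee_rot: [180.0, -0.0, 41.0]
force: [0.4, -0.4, 1.0]
gripper_width: 0.5
gripper_force: 0.6
```

>>> {"name": "send_rows", "arguments": {
  "motion": [
    [0,0,-0.004,0,0,0,-1],
    [0,0,-0.008,0,0,0,-1],
    [0,0,-0.012,0,0,0,-1],
    [0,0,-0.016,0,0,0,-1],
    [0,0,-0.02,0,0,0,-1],
    [0,0,-0.024,0,0,0,-1],
    [0,0,-0.028,0,0,0,-1],
    [0,0,-0.032,0,0,0,-1],
    [0,0,-0.036,0,0,0,-1],
    [0,0,-0.04,0,0,0,-1],
    [0,0,-0.044,0,0,0,-1],
    [0,0,-0.048,0,0,0,-1],
    [0,0,-0.052,0,0,0,-1],
    [0,0,-0.056,0,0,0,-1],
    [0,0,-0.06,0,0,0,-1],
    [0,0,-0.062,0,0,0,-1]
  ]
}}

```text
time_s: 14.4
ee_pos: [580.2, 121.6, 248.8]
ee_rot: [180.0, 0.0, 41.0]
force: [0.5, -0.4, 1.3]
gripper_width: 0.2
gripper_force: 0.6
```

>>> {"name": "send_rows", "arguments": {
  "motion": [
    [0,0,-0.002,0,0,0,-1],
    [0,0,-0.004,0,0,0,-1],
    [0,0,-0.006,0,0,0,-1],
    [0,0,-0.008,0,0,0,-1],
    [0,0,-0.01,0,0,0,-1],
    [0,0,-0.012,0,0,0,-1]
  ]
}}

```text
time_s: 15.15
ee_pos: [580.2, 121.6, 242.9]
ee_rot: [180.0, 0.0, 41.0]
force: [0.5, -0.3, 1.4]
gripper_width: 0.5
gripper_force: 0.6
```

>>> {"name": "send_rows", "arguments": {
  "motion": [
    [0,0,-0.001,0,0,0,-1],
    [0,0,-0.002,0,0,0,-1],
    [0,0,-0.003,0,0,0,-1],
    [0,0,-0.003,0,0,0,-1]
  ]
}}

```text
time_s: 15.65
ee_pos: [580.2, 121.6, 241.4]
ee_rot: [180.0, 0.0, 41.0]
force: [0.2, -0.0, 1.2]
gripper_width: 0.3
gripper_force: 0.4
```

>>> {"name": "send_rows", "arguments": {
  "motion": [
    [0,0,-0.001,0,0,0,-1],
    [0,0,-0.002,0,0,0,-1],
    [0,0,-0.002,0,0,0,-1]
  ]
}}

```text
time_s: 16.02
ee_pos: [580.2, 121.6, 240.4]
ee_rot: [180.0, 0.0, 41.0]
force: [0.8, -0.2, 1.5]
gripper_width: 0.1
gripper_force: 0.3
```

>>> {"name": "send_rows", "arguments": {
  "motion": [
    [0,0,-0.001,0,0,0,-1],
    [0,0,-0.002,0,0,0,-1],
    [0,0,-0.002,0,0,0,-1]
  ]
}}

```text
time_s: 16.4
ee_pos: [580.2, 121.6, 239.4]
ee_rot: [180.0, 0.0, 41.0]
force: [-0.9, -0.3, 0.8]
gripper_width: 0.6
gripper_force: 0.4
```

>>> {"name": "send_rows", "arguments": {
  "motion": [
    [0,0,-0.001,0,0,0,-1],
    [0,0,-0.002,0,0,0,-1],
    [0,0,-0.002,0,0,0,-1]
  ]
}}

```text
time_s: 16.77
ee_pos: [580.2, 121.6, 239.2]
ee_rot: [180.0, -0.0, 41.0]
force: [-1.0, -0.8, 4.9]
gripper_width: 0.5
gripper_force: 2.5
```

>>> {"name": "send_rows", "arguments": {
  "motion": [
    [0,0,-0.001,0,0,0,-1],
    [0,0,-0.001,0,0,0,-1],
    [0,0,-0.001,0,0,0,-1]
  ]
}}

```text
time_s: 17.15
ee_pos: [580.2, 121.6, 239.2]
ee_rot: [180.0, -0.1, 41.0]
force: [-1.8, 0.4, 7.0]
gripper_width: 0.4
gripper_force: 3.4
```

Contact is clear: the force rose from 1.5 N to 7 N at TCP z=239.2. That puts the tip at z≈117.2, a depth of about 48 mm, in agreement with the floor seen at 117. I'll lift off and go above the lever paddle.

>>> {"name": "send_rows", "arguments": {
  "motion": [
    [0,0,0.01,0,0,0,-1],
    [0,0,0.04,0,0,0,-1],
    [0,0,0.08,0,0,0,-1],
    [0.02,0.017,0.1,0,0,0,-1],
    [0.05,0.044,0.1,0,0,0,-1],
    [0.078,0.068,0.1,0,0,0,-1],
    [0.078,0.068,0.08,0,0,0,-1],
    [0.078,0.068,0.04,0,0,0,-1],
    [0.078,0.068,0.01,0,0,0,-1],
    [0.078,0.068,-0.004,0,0,0,-1],
    [0.078,0.068,-0.008,0,0,0,-1],
    [0.078,0.068,-0.008,0,0,0,-1]
  ]
}}

```text
time_s: 18.65
ee_pos: [619.4, 155.6, 234.5]
ee_rot: [180.0, -0.0, 41.0]
force: [-0.7, 0.2, -0.5]
gripper_width: 0.5
gripper_force: 0.0
```

```bash
sed -i "s/(z>280)&(z<310)/(z>225)\&(z<250)/; s/d<40)&(hsv/d<20)\&(hsv/" w4.py; python3 w4.py; python3 - <<'E'
from h import *
f=grab('scene')
cv2.imwrite('pics/s5.png',cv2.resize(cv2.cvtColor(f['pixels'][110:290,280:520],cv2.COLOR_RGB2BGR),(800,600)))
E
```

```text
18.65 [619.40711404 155.63077258 234.46499013] [-0.73132733  0.20190061 -0.46009979] 0.5402307585620079
wrist knob 32 (321.5, 358.5) 7.516748428344727 232.77151275288452 [587.78317719 130.19587821 232.77151275] [587.72654969 130.1468351  232.55965053]
wrist rim 2810 165.46198326460745 [584.59914429 121.4452231 ] 66.1658818445658
wrist bar ((634.19140625, 168.6226806640625), (57.09227752685547, 27.45155143737793), 42.077919006347656) 185.44393919639205 [[603.7999877929688, 159.6999969482422], [622.2000122070312, 139.3000030517578], [664.5999755859375, 177.60000610351562], [646.2000122070312, 197.89999389648438]]
wrist lever 88 [622.33661922 160.48930169 231.08432025] [608.85922325 148.73058774 219.34039995] [635.89442055 173.5531723  239.95899339]
top rim 450 164.36166584339003 [582.17836837 121.6719599 ] 65.63745921695023
top bar ((553.7389526367188, 101.00831604003906), (134.74803161621094, 27.788108825683594), 40.979881286621094) 184.20189577636043 [[493.79998779296875, 67.30000305175781], [512.0, 46.29999923706055], [613.7000122070312, 134.6999969482422], [595.5, 155.6999969482422]]
top lever 7 [602.28685925 146.30801551 212.84584152] [598.32980283 144.40697394 205.31608791] [605.88530736 149.24228289 218.4451514 ]
```

View pics/s5.png

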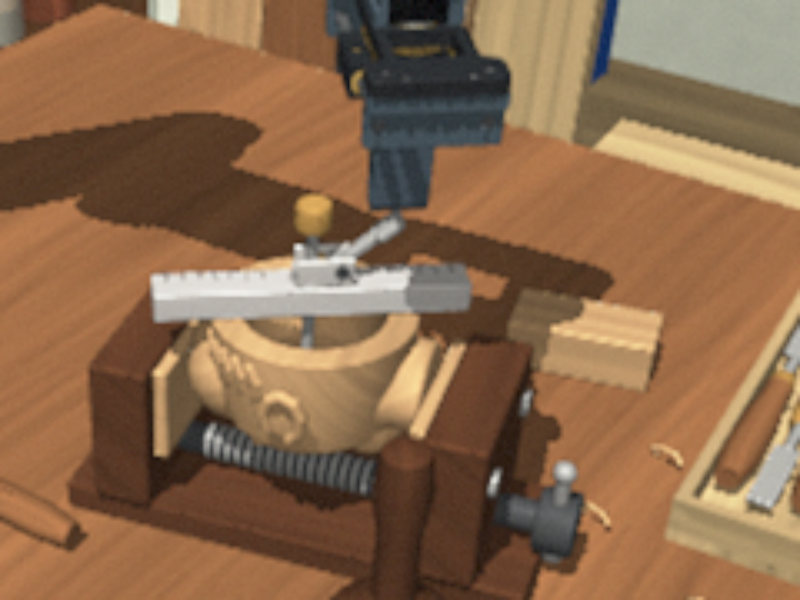

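The crop shows the gauge flat on the rim with the rod lowered into the hollow. The fingertips are just above the raised paddle, near crop (390,215). I'll press along the lever's arc.

>>> {"name": "send_rows", "arguments": {
  "motion": [
    [0,0,-0.006,0,0,0,-1],
    [0,0,-0.01,0,0,0,-1],
    [0.0015,0.0013,-0.0123,0,0,0,-1],
    [0.003,0.0026,-0.0146,0,0,0,-1],
    [0.0044,0.0038,-0.017,0,0,0,-1],
    [0.0057,0.005,-0.0192,0,0,0,-1],
    [0.0075,0.0065,-0.0228,0,0,0,-1],
    [0.0092,0.008,-0.0264,0,0,0,-1],
    [0.0107,0.0094,-0.03,0,0,0,-1],
    [0.0122,0.0107,-0.0336,0,0,0,-1]
  ]
}}

```text
time_s: 20.05
ee_pos: [625.7, 161.3, 217.2]
ee_rot: [180.0, -0.1, 41.0]
force: [2.0, 1.2, 4.8]
gripper_width: 0.3
gripper_force: 2.3
```

>>> {"name": "send_rows", "arguments": {
  "motion": [
    [0.0012,0.001,-0.004,0,0,0,-1],
    [0.0024,0.0021,-0.008,0,0,0,-1],
    [0.0035,0.003,-0.012,0,0,0,-1],
    [0.0045,0.0039,-0.0156,0,0,0,-1]
  ]
}}

```text
time_s: 20.55
ee_pos: [628.0, 163.3, 209.5]
ee_rot: [180.0, -0.1, 41.0]
force: [1.8, 2.3, 4.9]
gripper_width: 0.3
gripper_force: 2.5
```

Forces are as expected. Now the last 8 mm.

>>> {"name": "send_rows", "arguments": {
  "motion": [
    [0.0007,0.0006,-0.004,0,0,0,-1],
    [0.0014,0.0012,-0.008,0,0,0,-1],
    [0.002,0.0017,-0.012,0,0,0,-1],
    [0.0024,0.0021,-0.015,0,0,0,-1]
  ]
}}

```text
time_s: 21.05
ee_pos: [629.3, 164.4, 202.1]
ee_rot: [180.0, -0.1, 41.0]
force: [3.1, 2.0, 5.8]
gripper_width: 0.2
gripper_force: 2.7
```

>>> {"name": "send_rows", "arguments": {
  "motion": [
    [0,0,-0.001,0,0,0,-1],
    [0,0,-0.002,0,0,0,-1],
    [0,0,-0.002,0,0,0,-1]
  ]
}}

```text
time_s: 21.42
ee_pos: [629.4, 164.5, 201.4]
ee_rot: [180.0, -0.1, 41.0]
force: [2.9, 3.6, 5.5]
gripper_width: 0.3
gripper_force: 2.8
```

>>> {"name": "send_rows", "arguments": {
  "motion": [
    [0,0,-0.001,0,0,0,-1],
    [0,0,-0.002,0,0,0,-1],
    [0,0,-0.002,0,0,0,-1]
  ]
}}

```text
time_s: 21.8
ee_pos: [629.5, 164.5, 201.2]
ee_rot: [179.9, -0.2, 41.0]
force: [2.1, 2.3, 7.5]
gripper_width: 0.3
gripper_force: 4.3
```

>>> {"name": "send_rows", "arguments": {
  "motion": [
    [0,0,-0.001,0,0,0,-1],
    [0,0,-0.001,0,0,0,-1]
  ]
}}

```text
time_s: 22.05
ee_pos: [629.5, 164.5, 201.2]
ee_rot: [179.9, -0.2, 41.0]
force: [1.7, 2.9, 9.8]
gripper_width: 0.8
gripper_force: 5.1
```

>>> {"name": "send_rows", "arguments": {
  "motion": [
    [0,0,-0.001,0,0,0,-1],
    [0,0,-0.002,0,0,0,-1],
    [0,0,-0.002,0,0,0,-1]
  ]
}}

```text
time_s: 22.42
ee_pos: [629.5, 164.5, 201.0]
ee_rot: [179.9, -0.2, 41.0]
force: [0.8, 1.3, 13.1]
gripper_width: 0.3
gripper_force: 6.8
```

The lever is on its stop: 13 N with no more travel. I'll lift off, retreat and check.

>>> {"name": "send_rows", "arguments": {
  "motion": [
    [0,0,0.004,0,0,0,-1],
    [0,0,0.02,0,0,0,-1],
    [0,0,0.07,0,0,0,-1],
    [0,0,0.14,0,0,0,-1],
    [0,0,0.22,0,0,0,-1],
    [-0.04,-0.04,0.27,0,0,0,-1],
    [-0.1,-0.1,0.28,0,0,0,-1],
    [-0.17,-0.16,0.28,0,0,0,-1],
    [-0.2,-0.18,0.28,0,0,0,-1],
    [-0.2,-0.18,0.28,0,0,0,-1]
  ]
}}

```text
time_s: 23.68
ee_pos: [528.1, 73.6, 338.4]
ee_rot: [-180.0, 0.0, 40.9]
force: [-0.1, 0.4, 0.1]
gripper_width: 0.7
gripper_force: 0.0
```

```bash
python3 w4.py; python3 - <<'E'
from h import *
f=grab('scene'); g=grab('wrist')
a=cv2.resize(f['pixels'][140:260,300:460],(400,300)); b=cv2.resize(g['pixels'][0:300,120:520],(400,300))
cv2.imwrite('pics/s6.png',cv2.cvtColor(np.hstack([a,b]),cv2.COLOR_RGB2BGR))
E
```

```text
23.675 [528.14419316  73.63021236 338.35066834] [-0.10893445  0.41547871  0.08718139] 0.6571074947184884
wrist knob 817 (321.143310546875, 144.47451782226562) 16.514251708984375 239.35713966502792 [580.35105175 121.65264382 239.35713967] [580.27171248 121.64850147 239.18125229]
wrist rim 7276 165.35643958450567 [583.85145454 121.17469   ] 66.40855736604438
wrist bar ((580.1632690429688, 121.44778442382812), (200.18585205078125, 27.779510498046875), 41.13617706298828) 185.3729101997721 [[495.6000061035156, 66.0999984741211], [513.9000244140625, 45.099998474121094], [664.7000122070312, 176.8000030517578], [646.4000244140625, 197.8000030517578]]
top rim 42 164.39626563926691 [594.98288291 123.44699567] 53.680427259807125
top bar ((578.23681640625, 122.51776123046875), (199.9481964111328, 27.062713623046875), 40.870521545410156) 183.5036168986805 [[493.79998779296875, 67.30000305175781], [511.5, 46.900001525878906], [662.7000122070312, 177.6999969482422], [645.0, 198.1999969482422]]
```

View pics/s6.png

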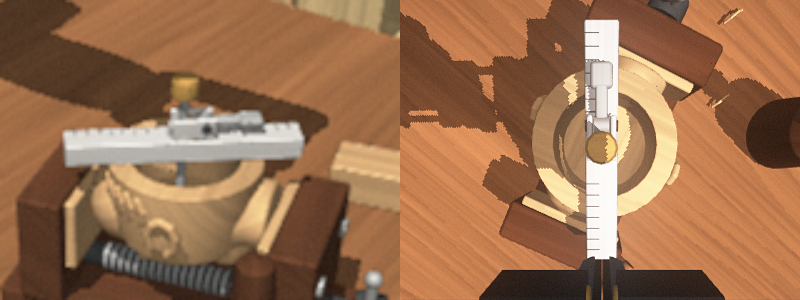

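The picture shows the lever level along the bar, at (235,120) on the left and (600,75) on the right. The gauge is flat and unmoved, and the knob top is still at z=239.3, so the tip is on the floor. Handing in.

```bash
python3 -c "
from workcell import env
print(env.job_done())"
```

```text
the job is handed in; nothing more can be done
None
```

The gauge stands flat on the rim, 2–4 mm off the hollow's centre, with its tip resting on the bottom and the rod locked; the hollow measures about 48 mm deep, tip force peaked at about 7 N, and I handed in at about 24 s.

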